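# Make up two wheel kits on the workshop bench

## Robot

A 6-joint arm with a two-finger parallel gripper is mounted at the origin on the work surface. World frame = base frame: x ahead of the robot, y to its left, z up, the work surface at z = 0. Lengths are in m, angles in degrees, forces in N, time in s.
With the tool pointing down it reaches from about 0.4 to 0.825 m from the base axis. Payload 7 kg.
Tool frame: the origin (TCP) lies at the very end of the fingers, on their centre line; the grasp point (between the pads) lies r.pinch_z behind it (r.pinch_z is the distance from the TCP to the grasp point, in m); z points along the fingers, y is the direction in which the jaws open and shut (so a half turn about z gives the same grasp; the last joint's range is limited). The gripper opens to 88 mm and grips with 3 to 60 N. Pads are 19 mm wide; open, the fingers measure 130 mm over their backs; the gripper's body (78 mm by 193 mm) begins 47 mm behind the grasp point.
Start: joints at [-51.56, 20.546, 0.682, 0, -70.136, -16.507], TCP at [0.252, -0.626, 0.227] pointing down, gripper open.
Joint ranges: [-176.03, 176.03], [-82.01, 121.73], [-58.28, 71.71], [-173.87, 95.51], [-174.79, -0.11], [-173.66, 173.66]. Speed limits (degrees/s): [136.94, 136.94, 172.46, 180, 180, 180].

## Interface

Orientations are given as [roll, pitch, yaw] about the fixed x, y, z axes, in that order (R = Rz(yaw) Ry(pitch) Rx(roll)).
In Python, from plant import r gives the robot as it stands. The module is installed in compiled form; this text tells all that it offers.
- The arm moves only by the tool servo_tool, never from a script. Its argument "steps" is a list of rows, each a list of 5 numbers: the finger opening in cm, from 0 to 8.76, then the shift along the tool's x, y, z in cm, then the turn about the tool's z in degrees. In form: [[fingers, x, y, z, spin], ...]. A call has 1 to 8 rows; each row shifts and turns the commanded pose from where the row before left it, along the tool's axes as they then stand; what a row does not reach is not made up. A row lasts 1/8 s, in which the tool goes at most 62.5 mm and 10.7 degrees, less where a joint would pass 70% of its speed; a pose out of reach is approached as far as the arm can. A call with a gripper value outside its range is refused whole. The fingers move at their own pace and stop on an object; "squeeze" is the grip in N (left out, the last holds). Time passes only in rows, so rows that do not move let the fingers close. It gives the time, the measured TCP pose, the force and the opening at its end, in the units of the state.
- r.get_state(): the state, without advancing time (a new reading comes with each control period).
- r.capture(name): name is "scene" or "top" or "wrist"; returns the picture (480x640x3 uint8, red, green, blue); there is no depth.
- r.calibration(name): a dict with "K" (3x3 intrinsics, pixels), "dist_coeffs" ([k1, k2, p1, p2, k3] as OpenCV has them; the pictures are not rectified), "rvec" (rotation vector, rad) and "tvec" (3), from world to camera coordinates, as OpenCV has them; the wrist camera has in their place "tool_from_camera" (4x4, takes a point from camera to tool coordinates, whose origin is the TCP and whose axes are the flange's). Camera axes: x right, y down, z forward; pixel columns grow to the right and rows downward; lengths in m; the calibration is good to about 2 mm. A picture is of the moment at which its call begins: read the wrist's pose just before it. calibration takes no time and is no camera call.
- r.close_job(): hands the job in, once; it reports no verdict.
The state is a dict: "time_s": time; "joints": joint angles; "qd": joint speeds; "joint_torque": joint torques, N m; "tcp_pos": TCP position; "eef_rot": TCP orientation; "contact_force": force on the tool from outside, world axes, zero at the start; "moment": the same for the moment, N m; "gripper_width": finger opening in m.
Only numpy, scipy, OpenCV 4.12 (cv2) and the standard library are available. Lean on these libraries where they do the work, as an engineer would, in place of code of your own. Each camera call takes 0.05 s, during which the arm holds its last target.

## Task

Make up two wheel repair kits from the stock lying on the bench. Into the square three-pocket tray go the big wheel, the short stud bolt and the hex nut; into the long two-pocket tray go the small wheel and the long stud bolt: wheels in the round pockets, stud bolts in the long slots, the nut in the square pocket, each lying flat on its pocket's floor. Leave the jar standing where it is.

Things in the scene. Friction and masses are not known exactly. Their poses are not given: they have to be found in the camera images.
- big_wheel_mid (a point): Big wheel: black rubber tyre, 62 mm across, 30 mm tall, lying flat, grey hub with five small dark holes around the bore. The point is its centre, half-way up; z is its axle axis (up).
- small_wheel_mid (a point): Small wheel: black rubber tyre, 44 mm across, 24 mm tall, lying flat, small plain grey hub. The point is its centre, half-way up; z is its axle axis (up).
- long_stud_mid (a point): Steel stud bolt lying on the bench: a round 14 mm rod 120 mm long with a 24 mm (across flats) hex nut, 12 mm thick, near each end (nuts centred 48 mm from the middle); it rests on flats of the nuts. The point is its middle, on the rod's axis, 12 mm above what it lies on; x runs along the rod, either end alike. Between the nuts 84 mm of bare rod can be gripped.
- short_stud_mid (a point): Steel stud bolt lying on the bench: a round 14 mm rod 72 mm long with a 24 mm (across flats) hex nut, 12 mm thick, near each end (nuts centred 24 mm from the middle); it rests on flats of the nuts. The point is its middle, on the rod's axis, 12 mm above what it lies on; x runs along the rod, either end alike. Between the nuts 36 mm of bare rod can be gripped.
- nut_mid (a point): Large loose steel hex nut lying flat, 36 mm across flats, 22 mm tall, with an 18 mm hole. The point is its centre, half-way up; x is square to one pair of its flats (the others are 60 degrees round), z up.
- square_tray: Blue square kit tray, 180 x 180 x 14 mm, fixed to the bench. Origin: centre of its underside; x and y along its sides, z up. Pockets are 5 mm deep: their grey floors lie 9 mm above the bench, the tray's upper face 14 mm above it. Pocket centres in the tray's frame (x, y) in mm: round pocket 80 mm across at (-44, 40); square pocket 56 x 56 mm at (50, 40); slot 100 mm (along x) by 44 mm at (0, -48).
- long_tray: Blue long kit tray, 280 (x) x 100 (y) x 14 mm, fixed to the bench. Origin: centre of its underside; z up. Pockets are 5 mm deep: their grey floors lie 9 mm above the bench, the tray's upper face 14 mm above it. Pocket centres in the tray's frame (x, y) in mm: round pocket 68 mm across at (-93, 0); slot 148 mm (along x) by 44 mm at (48, 0).
- jar_mid (a point): White jar with a steel lid, 44 mm across and 60 mm tall, standing loose among the stock. Not part of any kit. The point is its centre, half-way up.
Things that resemble listed ones, but are neither listed nor needed, are in the scene too. What is shaped like the part that bears long_stud_mid but pink or purple is not meant. Leave any turquoise or yellow look-alike of the part that bears short_stud_mid alone.

How it is judged:
By the outcome, as a careful person would: the job done as asked, in the order asked, and still so for the second after the job is handed in, with the robot touching nothing.
It also fails if it takes over 128 s, if anything falls off the work surface, if the arm or the gripper's body presses on something with over 40 N, if the wrist force passes 120 N, or if a joint passes its speed limit or range.

## Working session

There is one attempt and no reset: what is moved stays moved. The work goes in short steps, Python scripts to look and compute and a tool call to move; the robot and the scene stay as the last step left them, time stands still between calls to the robot, and variables do not carry over. Pictures are saved under pics/ and viewed, and the job is handed in when it is done.

Besides the shell and the picture viewer there is one more tool, called after ">>>" as name(argument=value, ...) on one line, values as JSON. servo_tool: Moves the arm, as the interface text tells. Its arguments: {"type":"object","properties":{"steps":{"type":"array","items":{"type":"array","items":{"type":"number"}}},"squeeze":{"type":"number"}},"required":["steps"]}

```bash
mkdir -p pics
python3 - <<'E'
from plant import r
import cv2
s=r.get_state(); print(s, r.pinch_z)
for n in ["scene","top","wrist"]:
    im=r.capture(n); cv2.imwrite(f"pics/{n}0.png",im[:,:,::-1]); print(n,r.calibration(n))
E
```

```text
{'time_s': 0.0, 'joints': array([-5.15612909e+01,  2.05897395e+01,  6.31001682e-01, -2.08289463e-02,
       -7.01339634e+01, -1.65072450e+01]), 'qd': array([ 0.09795622,  0.00814004, -0.02691985,  0.0692498 , -0.01667766,
        0.10579982]), 'joint_torque': array([-4.03969289e-04, -5.82724893e+01,  2.93044960e+01,  6.99740231e+00,
        6.80366720e-03, -1.69117775e-04]), 'tcp_pos': array([ 0.25190001, -0.62569036,  0.22561853]), 'eef_rot': array([ 1.79905556e+02, -7.56912611e-03, -1.58075624e+02]), 'contact_force': array([ 0.02292377,  0.6592292 , -0.07682663]), 'moment': array([-0.0633962 ,  0.01024874,  0.06036298]), 'gripper_width': 0.08753841633752547} 0.0188
scene {'K': array([[480.66747713,   0.        , 308.97314315],
       [  0.        , 480.66747713, 243.31711271],
       [  0.        ,   0.        ,   1.        ]]), 'dist_coeffs': array([0.01822351, 0.        , 0.        , 0.        , 0.        ]), 'rvec': array([ 2.06115223,  0.93290911, -0.46462323]), 'tvec': array([-0.31212907, -0.22058649,  1.38341877])}
top {'K': array([[501.53968074,   0.        , 325.50914623],

[... 217 characters left out ...]
2.21629691,  0.05798465]), 'tvec': array([-0.03848445,  0.51539405,  1.11325703])}
wrist {'K': array([[337.81598861,   0.        , 317.95941062],
       [  0.        , 337.81598861, 243.37426567],
       [  0.        ,   0.        ,   1.        ]]), 'dist_coeffs': array([-0.03368574,  0.        ,  0.        ,  0.        ,  0.        ]), 'tool_from_camera': array([[ 5.32133591e-04, -9.62268739e-01, -2.72100332e-01,
         7.30168116e-02],
       [ 9.99999846e-01,  4.68800445e-04,  2.97763312e-04,
         1.89074800e-04],
       [-1.58967570e-04, -2.72100448e-01,  9.62268840e-01,
        -1.56490310e-01],
       [ 0.00000000e+00,  0.00000000e+00,  0.00000000e+00,
         1.00000000e+00]])}
```

View pics/top0.png

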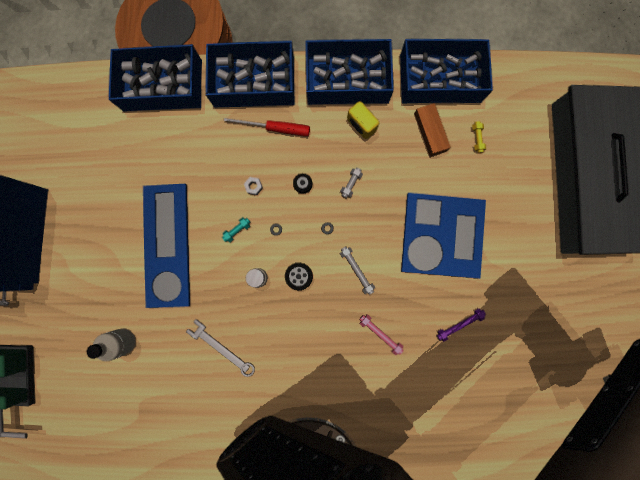

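View pics/scene0.png

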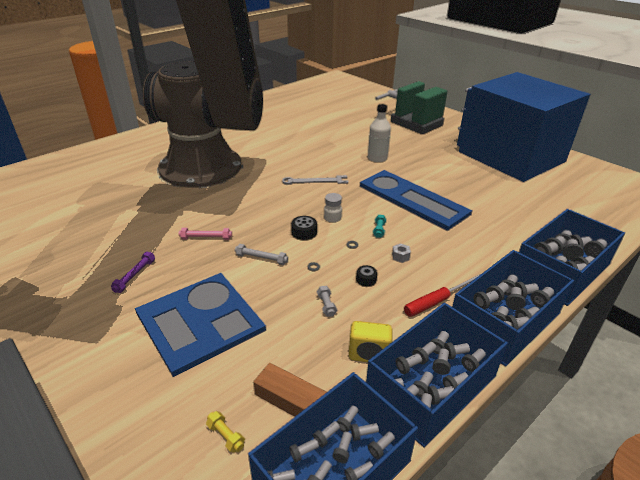

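View pics/wrist0.png

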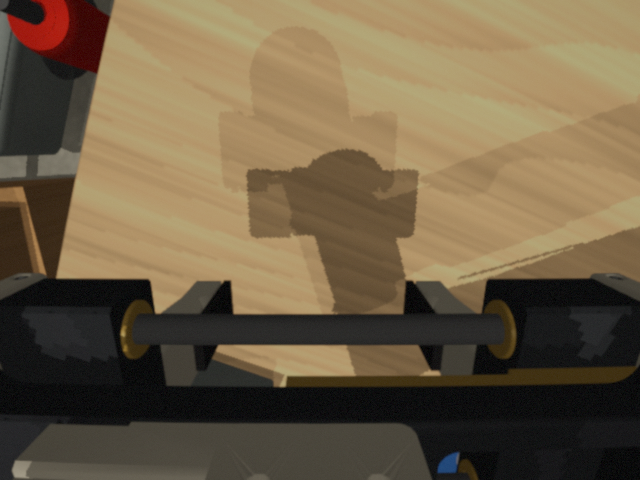

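Top view:
- **Long stud:** steel at (357,271), pink at (381,334), purple at (461,324). I take the steel one, since the others are excluded by colour.
- **Short stud:** steel at (351,183), turquoise at (236,229), yellow at (479,137). I take the steel one.
- **Big wheel:** (298,276), with hub holes. **Small wheel:** (302,183).
- **Nut:** the large one at (253,186). The thin rings at (276,229) and (327,228) are washers.
- **Jar:** (257,278).
- **Trays:** the long tray is on the left and the square tray on the right.

Next I'll confirm these in an enlarged crop and measure.

```bash
cat > h.py <<'E'
import numpy as np, cv2
from plant import r
def cast(name,px,z,state=None):
    c=r.calibration(name); px=np.array(px,float).reshape(-1,1,2)
    n=cv2.undistortPoints(px,c["K"],c["dist_coeffs"]).reshape(-1,2)
    d=np.c_[n,np.ones(len(n))]
    if name=="wrist":
        from scipy.spatial.transform import Rotation as R
        T=c["tool_from_camera"]; Rt=R.from_euler("xyz",state["eef_rot"],degrees=True).as_matrix()
        o=Rt@T[:3,3]+state["tcp_pos"]; D=d@(Rt@T[:3,:3]).T
    else:
        Rm=cv2.Rodrigues(c["rvec"])[0]; o=-Rm.T@c["tvec"]; D=d@Rm
    t=(z-o[2])/D[:,2]; return (o+D*t[:,None])[:,:2]
E
python3 - <<'E'
import cv2
im=cv2.imread("pics/top0.png")
cv2.imwrite("pics/crop0.png",cv2.resize(im[150:320,220:400],None,fx=4,fy=3.5,interpolation=cv2.INTER_CUBIC)[:600,:800])
hsv=cv2.cvtColor(im,cv2.COLOR_BGR2HSV)
for n,(x0,y0,x1,y1) in dict(long=(335,240,380,300),short=(335,160,370,205),nut=(240,170,266,200),sw=(288,168,316,198),bw=(278,255,320,298),tray=(135,175,200,315),sq=(395,185,495,285)).items():
    print(n,[ [int(v) for v in hsv[y,x]] for y,x in [((y0+y1)//2,(x0+x1)//2),(y0,x0),(y1,x1)]])
E
```

```text
long [[7, 14, 167], [17, 125, 170], [16, 126, 154]]
short [[13, 22, 139], [17, 122, 170], [18, 119, 173]]
nut [[18, 119, 163], [20, 111, 172], [17, 120, 170]]
sw [[0, 7, 39], [20, 109, 171], [17, 120, 170]]
bw [[10, 34, 45], [23, 102, 172], [16, 125, 157]]
tray [[19, 16, 124], [18, 120, 170], [17, 124, 168]]
sq [[109, 187, 109], [20, 115, 173], [16, 129, 91]]
```

View pics/crop0.png

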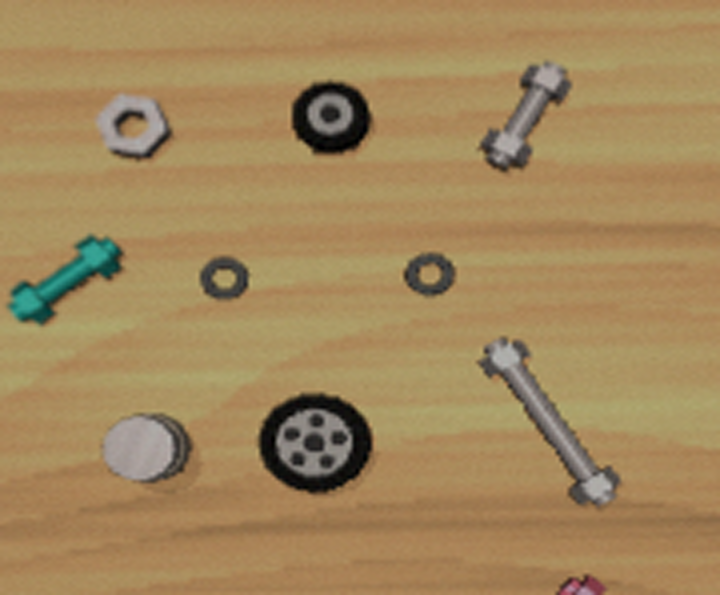

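The crop confirms the steel long stud, steel short stud, five-hole big wheel, plain-hub small wheel and hex nut.

```bash
cat > m.py <<'E'
from h import *
im=cv2.imread("pics/top0.png"); S=4
big=cv2.resize(im,None,fx=S,fy=S,interpolation=cv2.INTER_CUBIC); hsv=cv2.cvtColor(big,cv2.COLOR_BGR2HSV)
def up(p): return (np.array(p,float)+.5)/S-.5
def comp(mask,box):
    x0,y0,x1,y1=[v*S for v in box]; m=np.zeros_like(mask); m[y0:y1,x0:x1]=mask[y0:y1,x0:x1]
    cs,_=cv2.findContours(m,cv2.RETR_EXTERNAL,cv2.CHAIN_APPROX_NONE); return sorted(cs,key=cv2.contourArea)[::-1]
part=((hsv[...,1]<65)|(hsv[...,2]<50)).astype(np.uint8)
for n,box,z in [("big",(278,255,320,298),.015),("small",(288,168,316,198),.012),("nut",(240,170,266,200),.011),("long",(335,240,380,300),.012),("short",(335,160,370,205),.012),("jar",(240,262,272,295),.03)]:
    c=up(comp(part,box)[0].reshape(-1,2)); P=cast("top",c,z)
    (cx,cy),(w,h),a=cv2.minAreaRect((P*1000).astype(np.float32))
    q=cv2.boxPoints(((cx,cy),(w,h),a)); e=max([q[1]-q[0],q[2]-q[1]],key=np.linalg.norm)
    print(n,"c %.1f %.1f"%(cx,cy),"wh %.1f %.1f"%(w,h),"dir %.1f"%(np.degrees(np.arctan2(e[1],e[0]))%180),"centroid px",c.mean(0).round(1))
    if n=="nut":
        P=cast("top",c,.022)*1000; m=cv2.moments(P.astype(np.float32).reshape(-1,1,2)); 
        ctr=np.array([m["m10"],m["m01"]])/m["m00"]; d=P-P.mean(0)
        ths=np.arange(0,60,1); w=[sum(np.ptp(d@[np.cos(t),np.sin(t)]) for t in np.radians(k+np.array([0,60,120]))) for k in ths]
        w=np.array(w)/3; print(" nut top ctr",ctr,"flat normal ang(min width)",ths[w.argmin()],w.min(),"max",ths[w.argmax()],w.max())
blue=((hsv[...,0]>95)&(hsv[...,0]<130)&(hsv[...,1]>110)).astype(np.uint8)
for n,box in [("longtray",(135,175,200,315)),("sq",(395,185,495,285))]:
    cc=comp(blue,box); c=up(cc[0].reshape(-1,2)); P=cast("top",c,.014)*1000
    print(n,"rect",cv2.minAreaRect(P.astype(np.float32)))
    x0,y0,x1,y1=[v*S for v in box]; m=np.zeros_like(blue); cv2.drawContours(m,[cc[0]],-1,1,-1)
    fl=m&(1-cv2.dilate(blue,np.ones((3,3)))); cs,_=cv2.findContours(fl,cv2.RETR_EXTERNAL,cv2.CHAIN_APPROX_NONE)
    for k in cs:
        if cv2.contourArea(k)>2000:
            P=cast("top",up(k.reshape(-1,2)),.009)*1000; print("  pocket",np.round(cv2.minAreaRect(P.astype(np.float32))[0],1),cv2.minAreaRect(P.astype(np.float32))[1:])
E
python3 m.py
```

```text
big c 440.8 13.2 wh 60.6 61.3 dir 122.6 centroid px [298.4 276.2]
small c 651.0 0.7 wh 42.0 44.2 dir 179.0 centroid px [302.4 183.3]
nut c 648.8 114.1 wh 41.9 38.2 dir 79.0 centroid px [252.9 185.6]
 nut top ctr [646.79637303 112.30618753] flat normal ang(min width) 49 38.18355400353886 max 19 41.66402706810509
long c 451.6 -118.6 wh 120.7 27.3 dir 30.6 centroid px [357. 270.]
short c 651.2 -110.0 wh 27.2 74.2 dir 151.4 centroid px [351.  182.5]
jar c 439.8 106.6 wh 46.7 41.5 dir 89.0 centroid px [256.1 277.7]
longtray rect ((516.8028564453125, 314.90606689453125), (279.0335388183594, 102.18827056884766), 1.4339476823806763)
  pocket [423.4 315.3] ((66.84107208251953, 66.36271667480469), 40.18271255493164)
  pocket [564.7 318.5] ((148.11619567871094, 43.75224685668945), 1.3277908563613892)
sq rect ((526.2957153320312, -316.40863037109375), (180.4609375, 179.1645050048828), 83.708740234375)
  pocket [ 487.5 -273.7] ((78.92762756347656, 78.78482055664062), 43.77237319946289)
  pocket [ 521.6 -366.1] ((43.862342834472656, 100.43341064453125), 83.75289916992188)
  pocket [ 580.9 -283.7] ((56.41575622558594, 56.69276428222656), 83.77632904052734)
```

```bash
cat > go.py <<'E'
import sys
from h import *
# go.py x y z yaw  (mm, mm, mm, deg): print spin (deg) and tool shift (cm) AFTER spinning
x,y,z,yw=map(float,sys.argv[1:5]); s=r.get_state()
p=s["tcp_pos"]*1000; cy=s["eef_rot"][2]
sp=-((yw-cy+180)%360-180); a=np.radians(yw)
d=np.array([x,y,z])-p
print("spin %.1f tool cm x %.2f y %.2f z(down+) %.2f"%(sp,(d[0]*np.cos(a)+d[1]*np.sin(a))/10,(d[0]*np.sin(a)-d[1]*np.cos(a))/10,-d[2]/10),"| now",p.round(1),"yaw %.1f"%cy,"t %.2f"%s["time_s"],"w %.1f j6 %.0f"%(s["gripper_width"]*1000,s["joints"][5]),"F",s["contact_force"].round(1))
E
python3 go.py 441 13 180 -90
```

```text
spin -68.1 tool cm x -63.88 y -18.90 z(down+) 4.58 | now [ 252.  -625.8  225.8] yaw -158.1 t 0.15 w 87.5 j6 -17 F [ 0.1 -0.3  0.6]
```

>>> servo_tool(steps=[[8.7, 0, 0, 0, -9.7], [8.7, 0, 0, 0, -9.7], [8.7, 0, 0, 0, -9.7], [8.7, 0, 0, 0, -9.7], [8.7, 0, 0, 0, -9.7], [8.7, 0, 0, 0, -9.7], [8.7, 0, 0, 0, -9.8], [8.7, 0, 0, 0, 0]], squeeze=40)

```text
time_s: 1.15
tcp_pos: [0.252, -0.626, 0.2262]
eef_rot: [180.0, 0.0, -90.1]
contact_force: [0.8, 0.1, -0.2]
gripper_width: 0.0871
```

```bash
python3 go.py 441 13 150 -90
```

```text
spin -0.1 tool cm x -63.90 y -18.90 z(down+) 7.62 | now [ 252.  -626.   226.2] yaw -90.1 t 1.15 w 87.1 j6 51 F [ 0.8  0.1 -0.2]
```

>>> servo_tool(steps=[[8.7, -4, -1.18, 0.3, 0], [8.7, -4, -1.18, 0.3, 0], [8.7, -4, -1.18, 0.3, 0], [8.7, -4, -1.18, 0.3, 0], [8.7, -4, -1.18, 0.3, 0], [8.7, -4, -1.18, 0.3, 0], [8.7, -4, -1.18, 0.3, 0], [8.7, -4, -1.18, 0.3, 0]])

```text
time_s: 2.15
tcp_pos: [0.347, -0.305, 0.2026]
eef_rot: [-180.0, -0.0, -90.3]
contact_force: [1.3, 0.6, 0.4]
gripper_width: 0.0868
```

>>> servo_tool(steps=[[8.7, -4, -1.18, 0.3, 0], [8.7, -4, -1.18, 0.3, 0], [8.7, -4, -1.18, 0.3, 0], [8.7, -4, -1.18, 0.3, 0], [8.7, -4, -1.18, 0.3, 0], [8.7, -4, -1.18, 0.3, 0], [8.7, -4, -1.18, 0.3, 0], [8.7, 0, 0, 0, 0]])

```text
time_s: 3.15
tcp_pos: [0.4304, -0.0243, 0.1815]
eef_rot: [-180.0, 0.0, -90.1]
contact_force: [-0.6, 0.5, 0.2]
gripper_width: 0.0864
```

```bash
python3 go.py 441 13 150 -90
python3 - <<'E'
from h import *
s=r.get_state(); im=r.capture("wrist"); cv2.imwrite("pics/w1.png",im[:,:,::-1])
E
```

```text
spin -0.1 tool cm x -3.73 y -1.06 z(down+) 3.15 | now [430.4 -24.3 181.5] yaw -90.1 t 3.15 w 86.4 j6 -23 F [-0.6  0.5  0.2]
```

View pics/w1.png

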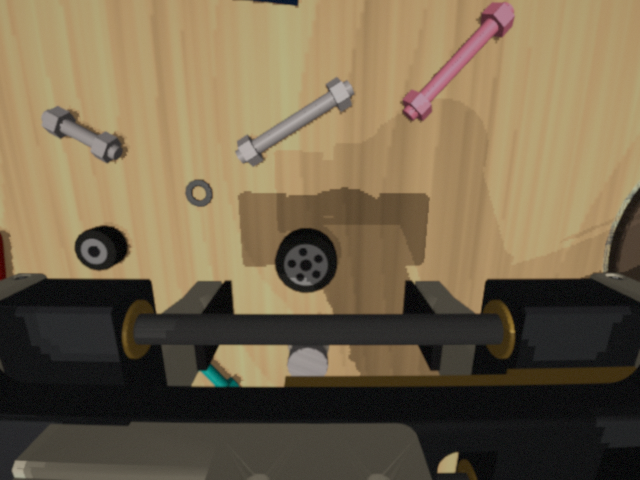

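The wrist view shows the big wheel hub at (306,264). I'll cross-check that position, along with the long stud's, nuts at (249,149) and (340,95).

```bash
python3 - <<'E'
from h import *
s=r.get_state()
print(cast("wrist",[[306,264]],.03,s),cast("top",[[298.6,276.5]],.03), cast("wrist",[[251,149],[342,96]],.018,s))
P=cast("wrist",[[251,149],[342,96]],.018,s);print(P.mean(0))
E
python3 go.py 441 13 150 -90
```

```text
[[0.4415852  0.00937742]] [[0.44024023 0.01189288]] [[ 0.49113729 -0.09778446]
 [ 0.40857252 -0.14282572]]
[ 0.4498549  -0.12030509]
spin -0.1 tool cm x -3.84 y -1.11 z(down+) 3.14 | now [429.9 -25.4 181.4] yaw -90.1 t 3.20 w 86.7 j6 -23 F [-0.5 -0.4 -0.1]
```

>>> servo_tool(steps=[[8.7, -3.6, -1.1, 1.5, 0], [8.7, 0, 0, 3, 0], [8.7, 0, 0, 3, 0], [8.7, 0, 0, 3, 0], [8.7, 0, 0, 2.5, 0], [8.7, 0, 0, 1.5, 0], [8.7, 0, 0, 1.5, 0], [8.7, 0, 0, 0, 0]])

```text
time_s: 4.2
tcp_pos: [0.44, 0.0085, 0.0209]
eef_rot: [179.9, -0.1, -90.3]
contact_force: [0.5, -0.8, 0.1]
gripper_width: 0.0871
```

```bash
python3 go.py 441 11 8 -90
```

```text
spin -0.3 tool cm x -0.25 y -0.10 z(down+) 1.29 | now [440.    8.5  20.9] yaw -90.3 t 4.20 w 87.1 j6 -27 F [ 0.5 -0.8  0.1]
```

>>> servo_tool(steps=[[8.7, -0.2, -0.1, 0.7, 0], [8.7, 0, 0, 0.6, 0], [6, 0, 0, 0, 0], [5, 0, 0, 0, 0], [5, 0, 0, 0, 0], [5, 0, 0, 0, 0], [5, 0, 0, 0, 0], [5, 0, 0, 0, 0]])

```text
time_s: 5.2
tcp_pos: [0.442, 0.0118, 0.0087]
eef_rot: [-180.0, 0.0, -90.1]
contact_force: [-1.1, 0.3, 4.1]
gripper_width: 0.0611
```

>>> servo_tool(steps=[[5, 0, 0, -2, 0], [5, 0, 0, -3, 0], [5, 0, 0, -3, 0], [5, 3.5, -0.5, 0, 0], [5, 4, -0.7, 0, 0], [5, 4, -0.7, 0, 0], [5, 4, -0.7, 0, 0], [5, 4, -0.7, 0, 0]])

```text
time_s: 6.2
tcp_pos: [0.4742, -0.1847, 0.0882]
eef_rot: [180.0, 0.0, -90.1]
contact_force: [0.3, -0.1, -1.1]
gripper_width: 0.0606
```

>>> servo_tool(steps=[[5, 4, -0.7, 0, 0], [5, 4, -0.5, 0, 0], [5, 1, 0, 0, 0], [5, 0, 0, 0, 0]])

```text
time_s: 6.7
tcp_pos: [0.4857, -0.2736, 0.0878]
eef_rot: [179.9, 0.0, -90.2]
contact_force: [-0.9, 0.6, -1.9]
gripper_width: 0.061
```

```bash
python3 go.py 487.2 -273 17.5 -90
```

```text
spin -0.2 tool cm x -0.06 y -0.15 z(down+) 7.03 | now [ 485.7 -273.6   87.8] yaw -90.2 t 6.70 w 61.0 j6 9 F [-0.9  0.6 -1.9]
```

>>> servo_tool(steps=[[5, -0.1, -0.1, 2.5, 0], [5, 0, 0, 2.5, 0], [5, 0, 0, 1.2, 0], [5, 0, 0, 0.5, 0], [5, 0, 0, 0.2, 0], [5, 0, 0, 0, 0]])

```text
time_s: 7.45
tcp_pos: [0.4879, -0.2724, 0.0201]
eef_rot: [-179.9, -0.0, -90.1]
contact_force: [-0.8, -0.1, -2.0]
gripper_width: 0.0609
```

>>> servo_tool(steps=[[5, 0, 0, 0.15, 0], [5, 0, 0, 0.1, 0], [5, 0, 0, 0, 0]])

```text
time_s: 7.82
tcp_pos: [0.4878, -0.2725, 0.0178]
eef_rot: [-180.0, -0.0, -90.1]
contact_force: [-0.7, 1.6, 4.3]
gripper_width: 0.0611
```

>>> servo_tool(steps=[[7.5, 0, 0, 0, 0], [8, 0, 0, 0, 0], [8, 0, 0, 0, 0], [8, 0, 0, -2, 0], [8, 0, 0, -4, -10], [6, 0, 0, -4, -10], [6, 0, 0, -4, -10], [6, 0, 0, 0, -10]])

```text
time_s: 8.82
tcp_pos: [0.4895, -0.2731, 0.1607]
eef_rot: [-179.8, -0.3, -49.7]
contact_force: [0.0, 0.2, -0.7]
gripper_width: 0.061
```

>>> servo_tool(steps=[[6, 0, 0, 0, -10], [6, 0, 0, 0, -10], [6, 0, 0, 0, -1.5], [6, 0, 0, 0, 0]])

```text
time_s: 9.32
tcp_pos: [0.4875, -0.2724, 0.1569]
eef_rot: [180.0, 0.0, -28.7]
contact_force: [-0.2, 0.5, 0.3]
gripper_width: 0.0597
```

```bash
python3 go.py 651 -110 150 -28.6
python3 - <<'E'
from h import *
s=r.get_state(); im=r.capture("top"); cv2.imwrite("pics/t1.png",im[:,:,::-1])
E
```

```text
spin -0.1 tool cm x 6.58 y -22.09 z(down+) 0.69 | now [ 487.5 -272.4  156.9] yaw -28.7 t 9.32 w 59.7 j6 70 F [-0.2  0.5  0.3]
```

View pics/t1.png

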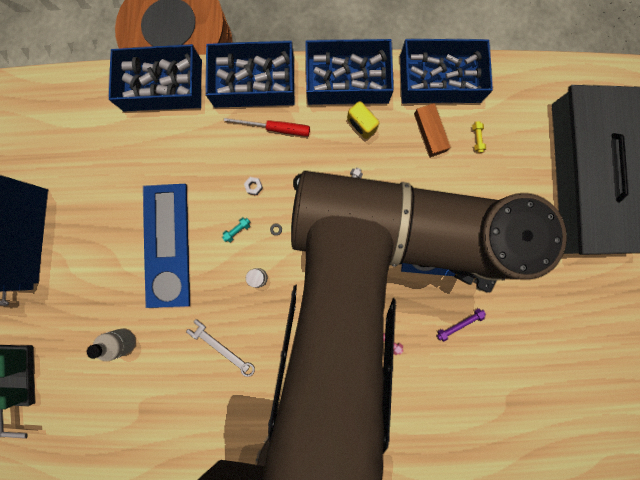

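The arm hides the tray in this view, so I'll check the wheel later. Moving on to the short stud.

>>> servo_tool(steps=[[6, 1.2, -4, 0, 0], [6, 1.2, -4, 0, 0], [6, 1.2, -4, 0, 0], [6, 1.2, -4, 0, 0], [6, 1.2, -4, 0, 0], [6, 0.6, -2, 0, 0], [6, 0, 0, 0, 0]])

```text
time_s: 10.25
tcp_pos: [0.6512, -0.1098, 0.1564]
eef_rot: [180.0, 0.0, -28.6]
contact_force: [-0.4, 0.0, -0.2]
gripper_width: 0.0602
```

```bash
python3 go.py 651 -110 7 -28.6
python3 - <<'E'
from h import *
s=r.get_state(); im=r.capture("wrist"); cv2.imwrite("pics/w2.png",im[:,:,::-1])
E
```

```text
spin 0.0 tool cm x -0.01 y 0.03 z(down+) 14.94 | now [ 651.2 -109.8  156.4] yaw -28.6 t 10.25 w 60.2 j6 54 F [-0.4  0.  -0.2]
```

View pics/w2.png

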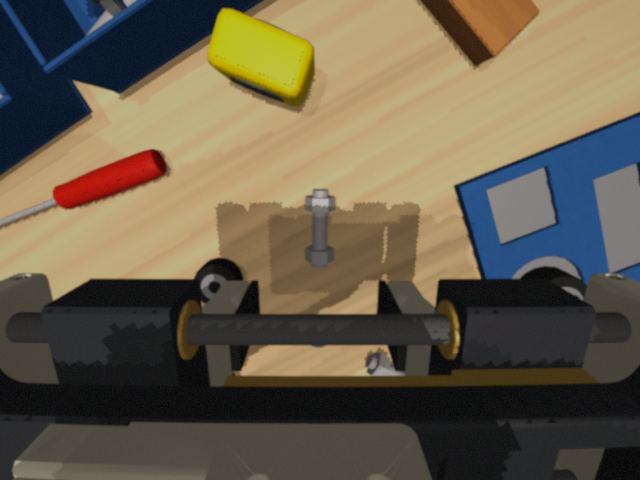

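Stud ends are at (320,190) and (319,265), aligned with the tool's x axis.

Run:
```python
from h import *
s=r.get_state()
P=cast("wrist",[[320,189],[319,266]],.012,s)*1000;print(P,P.mean(0),np.linalg.norm(P[0]-P[1]),np.degrees(np.arctan2(*(P[0]-P[1])[::-1])))
```

```text
[[ 683.28554448 -130.16347883]
 [ 620.13587062  -94.84663477]] [ 651.71070755 -112.5050568 ] 72.35441094316027 -29.216371671038004
```

>>> servo_tool(steps=[[6, 0.1, 0.1, 3, 0], [6, 0, 0, 4, 0], [6, 0, 0, 3, 0], [6, 0, 0, 2, 0], [6, 0, 0, 1.5, 0], [6, 0, 0, 1, 0], [6, 0, 0, 0.3, 0], [6, 0, 0, 0, 0]])

```text
time_s: 11.3
tcp_pos: [0.6513, -0.1122, 0.0095]
eef_rot: [-180.0, -0.0, -28.6]
contact_force: [-0.3, 0.5, 0.4]
gripper_width: 0.0601
```

```bash
python3 go.py 651.5 -111.5 7 -29
```

```text
spin 0.4 tool cm x -0.02 y -0.07 z(down+) 0.25 | now [ 651.3 -112.2    9.5] yaw -28.6 t 11.30 w 60.1 j6 54 F [-0.3  0.5  0.4]
```

>>> servo_tool(steps=[[5, 0, 0, 0.2, 0.5], [3, 0, 0, 0, 0], [0.8, 0, 0, 0, 0], [0.8, 0, 0, 0, 0], [0.8, 0, 0, 0, 0], [0.8, 0, 0, 0, 0], [0.8, 0, 0, 0, 0], [0.8, 0, 0, 0, 0]])

```text
time_s: 12.3
tcp_pos: [0.6511, -0.1121, 0.0071]
eef_rot: [-180.0, -0.0, -29.1]
contact_force: [-0.0, 0.4, 0.4]
gripper_width: 0.0128
```

>>> servo_tool(steps=[[0.8, 0, 0, -1, 0], [0.8, 0, 0, -3, 0], [0.8, 0, 0, -4, -7.6], [0.8, 0, 0, 0, -7.6], [0.8, 0, 0, 0, -7.7], [0.8, 0, 0, 0, 0]])

```text
time_s: 13.05
tcp_pos: [0.651, -0.1122, 0.0876]
eef_rot: [-180.0, -0.0, -6.2]
contact_force: [-0.1, 0.4, -0.6]
gripper_width: 0.0123
```

```bash
python3 go.py 521 -365.3 16 -6.2
```

```text
spin -0.0 tool cm x -10.19 y 26.57 z(down+) 7.16 | now [ 651.  -112.2   87.6] yaw -6.2 t 13.05 w 12.3 j6 77 F [-0.1  0.4 -0.6]
```

>>> servo_tool(steps=[[0.8, -1.4, 3.6, 0, 0], [0.8, -1.5, 4, 0, 0], [0.8, -1.5, 4, 0, 0], [0.8, -1.5, 4, 0, 0], [0.8, -1.5, 4, 0, 0], [0.8, -1.5, 4, 0, 0], [0.8, -1.3, 3, 0, 0], [0.8, 0, 0, 0, 0]])

```text
time_s: 14.05
tcp_pos: [0.5196, -0.3674, 0.087]
eef_rot: [-180.0, 0.0, -6.5]
contact_force: [0.7, 0.3, -1.9]
gripper_width: 0.0127
```

```bash
python3 go.py 521 -365.3 16 -6.2;  python3 - <<'E'
from h import *
s=r.get_state(); im=r.capture("wrist"); cv2.imwrite("pics/w3.png",im[:,:,::-1])
E
```

```text
spin -0.3 tool cm x 0.11 y -0.22 z(down+) 7.10 | now [ 519.6 -367.4   87. ] yaw -6.5 t 14.05 w 12.7 j6 101 F [ 0.7  0.3 -1.9]
```

View pics/w3.png

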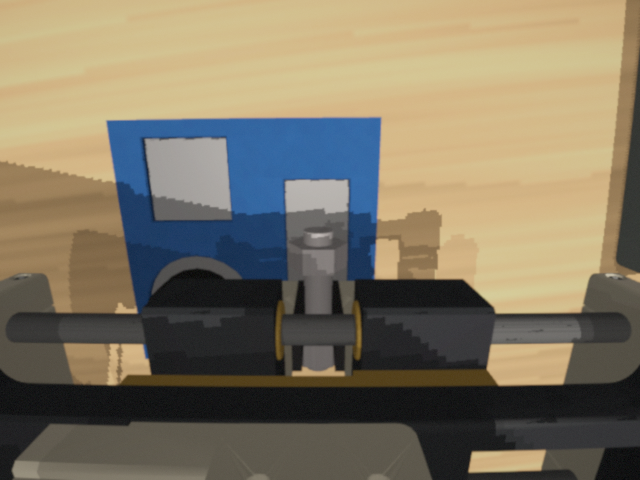

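The stud, centred at x of about 318, lines up with the slot (285 to 350). Lowering.

>>> servo_tool(steps=[[0.8, 0.1, -0.1, 2.5, 0], [0.8, 0, 0, 2.5, 0], [0.8, 0, 0, 1.2, 0], [0.8, 0, 0, 0.5, 0], [0.8, 0, 0, 0.2, 0], [0.8, 0, 0, 0, 0]])

```text
time_s: 14.85
tcp_pos: [0.5227, -0.3648, 0.0187]
eef_rot: [180.0, -0.1, -6.2]
contact_force: [-0.9, 0.4, -0.7]
gripper_width: 0.0132
```

>>> servo_tool(steps=[[0.8, 0, 0, 0.15, 0], [0.8, 0, 0, 0.1, 0], [0.8, 0, 0, 0, 0]])

```text
time_s: 15.22
tcp_pos: [0.5224, -0.3648, 0.0161]
eef_rot: [180.0, -0.0, -6.2]
contact_force: [-1.5, 0.5, 3.8]
gripper_width: 0.0129
```

>>> servo_tool(steps=[[3, 0, 0, 0, 0], [3, 0, 0, 0, 0], [3, 0, 0, -2, 0], [3, 0, 0, -4, 0], [6, 0, 0, -4, 10], [6, 0, 0, -4, 10], [6, 0, 0, 0, 10], [6, 0, 0, 0, 10]])

```text
time_s: 16.23
tcp_pos: [0.5224, -0.3647, 0.1563]
eef_rot: [-180.0, -0.1, -46.5]
contact_force: [-0.6, 0.4, -0.5]
gripper_width: 0.0591
```

>>> servo_tool(steps=[[6, 0, 0, 0, 10], [6, 0, 0, 0, 10], [6, 0, 0, 0, 10], [6, 0, 0, 0, 10], [6, 0, 0, 0, 10], [6, 0, 0, 0, 5], [6, 0, 0, 0, 0]])

```text
time_s: 17.1
tcp_pos: [0.5221, -0.3647, 0.1554]
eef_rot: [180.0, 0.0, -101.1]
contact_force: [-0.0, -0.3, 0.2]
gripper_width: 0.06
```

```bash
python3 go.py 648 113 150 -101;  python3 - <<'E'
from h import *
s=r.get_state(); im=r.capture("scene"); cv2.imwrite("pics/s4.png",cv2.resize(im[240:400,100:300,::-1],None,fx=3.5,fy=3.5))
E
```

```text
spin -0.1 tool cm x -49.30 y -3.24 z(down+) 0.54 | now [ 522.1 -364.7  155.4] yaw -101.1 t 17.10 w 60.0 j6 6 F [-0.  -0.3  0.2]
```

View pics/s4.png

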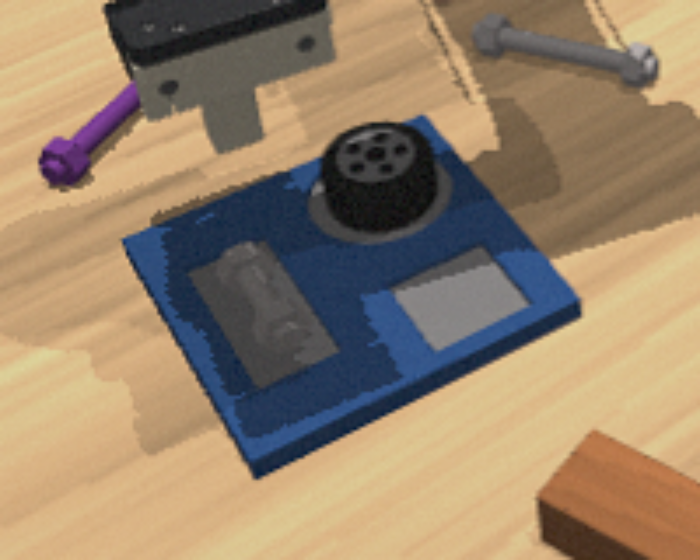

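The big wheel and the short stud are both lying in their pockets. Next is the nut.

>>> servo_tool(steps=[[6, -4, -0.3, 0, 0], [6, -4, -0.3, 0, 0], [6, -4, -0.3, 0, 0], [6, -4, -0.3, 0, 0], [6, -4, -0.3, 0, 0], [6, -4, -0.3, 0, 0], [6, -4, -0.3, 0, 0], [6, -4, -0.3, 0, 0]])

```text
time_s: 18.15
tcp_pos: [0.608, -0.0541, 0.1557]
eef_rot: [-180.0, 0.0, -101.0]
contact_force: [0.4, 0.2, 0.2]
gripper_width: 0.0602
```

>>> servo_tool(steps=[[6, -4, -0.3, 0, 0], [6, -4, -0.3, 0, 0], [6, -4, -0.2, 0, 0], [6, -4, 0, 0, 0], [6, -1.3, 0, 0, 0], [6, 0, 0, 0, 0]])

```text
time_s: 18.9
tcp_pos: [0.6489, 0.1133, 0.1553]
eef_rot: [180.0, -0.0, -101.0]
contact_force: [-0.6, -0.6, 0.3]
gripper_width: 0.0603
```

```bash
python3 go.py 648 113 7 -101;  python3 - <<'E'
from h import *
s=r.get_state(); im=r.capture("wrist"); cv2.imwrite("pics/w5.png",im[:,:,::-1])
cv2.imwrite("pics/w5c.png",cv2.resize(im[170:310,230:400,::-1],None,fx=4,fy=4,interpolation=cv2.INTER_CUBIC))
E
```

```text
spin -0.0 tool cm x 0.04 y 0.09 z(down+) 14.83 | now [648.9 113.3 155.3] yaw -101.0 t 18.90 w 60.3 j6 -38 F [-0.6 -0.6  0.3]
```

View pics/w5c.png

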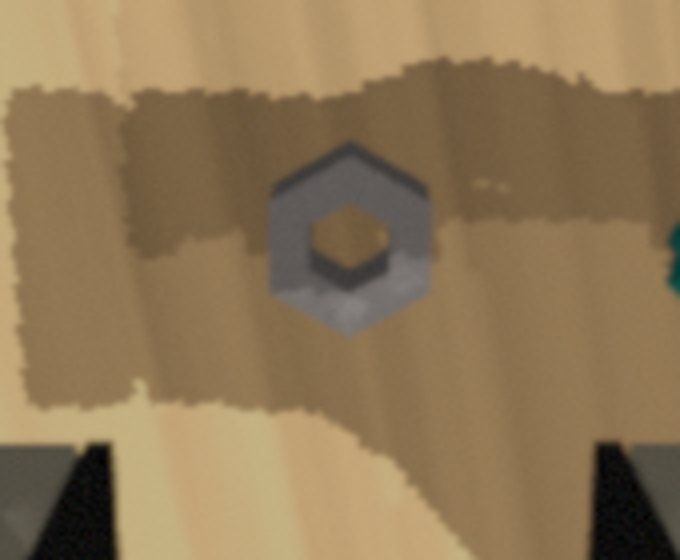

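The nut's flats line up with the jaws. The top-face centre is at about (317.3,231).

Run:
```python
from h import *
s=r.get_state()
print(cast("wrist",[[317.3,232]],.022,s))
```

```text
[[0.64910966 0.11083042]]
```

>>> servo_tool(steps=[[6, 0, 0.1, 3, 0], [6, 0, 0, 4, 0], [6, 0, 0, 3, 0], [6, 0, 0, 2, 0]])

```text
time_s: 19.45
tcp_pos: [0.6472, 0.111, 0.0341]
eef_rot: [179.9, -0.1, -101.2]
contact_force: [0.0, 0.4, -0.5]
gripper_width: 0.0597
```

```bash
python3 go.py 648 112.5 7 -101
```

```text
spin -0.2 tool cm x -0.17 y -0.05 z(down+) 2.71 | now [647.2 111.   34.1] yaw -101.2 t 19.45 w 59.7 j6 -38 F [ 0.   0.4 -0.5]
```

>>> servo_tool(steps=[[6, -0.1, 0, 1.5, 0], [6, 0, 0, 1.2, 0], [5, 0, 0, 0.1, 0], [3, 0, 0, 0, 0], [3, 0, 0, 0, 0], [3, 0, 0, 0, 0], [3, 0, 0, 0, 0], [3, 0, 0, 0, 0]])

```text
time_s: 20.45
tcp_pos: [0.6488, 0.1142, 0.0084]
eef_rot: [-179.9, 0.0, -101.1]
contact_force: [-0.7, 0.3, 5.5]
gripper_width: 0.0353
```

>>> servo_tool(steps=[[3, 0, 0, -1, 0], [3, 0, 0, -3, 0], [3, 0, 0, -4, 0], [3, 0, 0, 0, 0]])

```text
time_s: 20.95
tcp_pos: [0.6503, 0.1146, 0.0915]
eef_rot: [-179.7, 0.2, -101.1]
contact_force: [-0.6, 0.3, -1.0]
gripper_width: 0.0355
```

```bash
python3 go.py 580.6 -283 17.5 -101
```

```text
spin -0.1 tool cm x 40.36 y -0.75 z(down+) 7.40 | now [650.3 114.6  91.5] yaw -101.1 t 20.95 w 35.5 j6 -38 F [-0.6  0.3 -1. ]
```

>>> servo_tool(steps=[[3, 4, -0.1, 0, 0], [3, 4, -0.1, 0, 0], [3, 4, -0.1, 0, 0], [3, 4, -0.1, 0, 0], [3, 4, -0.1, 0, 0], [3, 4, -0.1, 0, 0], [3, 4, -0.1, 0, 0], [3, 4, 0, 0, 0]])

```text
time_s: 21.95
tcp_pos: [0.5922, -0.2025, 0.0869]
eef_rot: [179.9, 0.0, -101.2]
contact_force: [1.2, 0.7, -1.2]
gripper_width: 0.0358
```

>>> servo_tool(steps=[[3, 4, 0, 0, 0], [3, 3, 0, 0, 0], [3, 1.3, 0, 0, 0], [3, 0, 0, 0, 0]])

```text
time_s: 22.45
tcp_pos: [0.5765, -0.2832, 0.087]
eef_rot: [179.9, 0.0, -101.2]
contact_force: [0.6, -0.5, -0.8]
gripper_width: 0.0355
```

```bash
python3 go.py 580.6 -283 17.5 -101;  python3 - <<'E'
from h import *
s=r.get_state(); im=r.capture("wrist"); cv2.imwrite("pics/w6.png",im[:,:,::-1])
E
```

```text
spin -0.2 tool cm x -0.10 y -0.40 z(down+) 6.95 | now [ 576.5 -283.2   87. ] yaw -101.2 t 22.45 w 35.5 j6 -2 F [ 0.6 -0.5 -0.8]
```

View pics/w6.png

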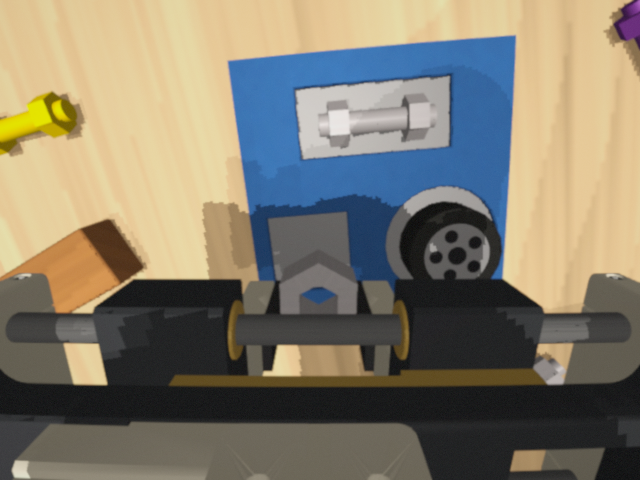

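The stud and wheel sit correctly. The nut hangs over its pocket, slightly off, so I'll correct y by -0.3 while lowering.

>>> servo_tool(steps=[[3, -0.1, -0.35, 2.5, 0], [3, 0, 0, 2.5, 0], [3, 0, 0, 1.2, 0], [3, 0, 0, 0.3, 0], [3, 0, 0, 0.2, 0], [3, 0, 0, 0, 0]])

```text
time_s: 23.25
tcp_pos: [0.5812, -0.2825, 0.0213]
eef_rot: [-179.9, -0.0, -101.2]
contact_force: [-0.6, -0.2, -0.7]
gripper_width: 0.0352
```

```bash
python3 go.py 580.6 -283 17.5 -101
```

```text
spin -0.2 tool cm x 0.06 y 0.05 z(down+) 0.38 | now [ 581.2 -282.5   21.3] yaw -101.2 t 23.25 w 35.2 j6 -3 F [-0.6 -0.2 -0.7]
```

>>> servo_tool(steps=[[3, 0, 0, 0.2, 0], [3, 0, 0, 0.15, 0], [3, 0, 0, 0, 0]])

```text
time_s: 23.62
tcp_pos: [0.5809, -0.2826, 0.0174]
eef_rot: [-180.0, -0.0, -101.2]
contact_force: [0.1, 0.4, 2.0]
gripper_width: 0.0356
```

>>> servo_tool(steps=[[4.8, 0, 0, 0, 0], [4.8, 0, 0, 0, 0], [4.8, 0, 0, -2, 0], [4.8, 0, 0, -4, 0], [6.4, 0, 0, -4, -5.6], [6.4, 0, 0, -4, -5.6], [6.4, 0, 0, 0, 0]])

```text
time_s: 24.5
tcp_pos: [0.5828, -0.2832, 0.1611]
eef_rot: [-179.6, -0.1, -89.9]
contact_force: [-0.1, 0.1, -0.8]
gripper_width: 0.0631
```

```bash
python3 go.py 650.5 0 7 -90
```

```text
spin 0.1 tool cm x -28.32 y -6.77 z(down+) 15.41 | now [ 582.8 -283.2  161.1] yaw -89.9 t 24.50 w 63.1 j6 9 F [-0.1  0.1 -0.8]
```

>>> servo_tool(steps=[[6.4, -4, -1, 0, 0], [6.4, -4, -1, 0, 0], [6.4, -4, -1, 0, 0], [6.4, -4, -1, 0, 0], [6.4, -4, -1, 0, 0], [6.4, -4, -1, 0, 0], [6.4, -4.2, -0.9, 0, 0], [6.4, 0, 0, 0, 0]])

```text
time_s: 25.5
tcp_pos: [0.6497, 0.0022, 0.156]
eef_rot: [179.9, 0.0, -89.8]
contact_force: [-0.4, -0.8, -0.3]
gripper_width: 0.0637
```

```bash
python3 go.py 650.5 0 7 -90;  python3 - <<'E'
from h import *
s=r.get_state(); im=r.capture("wrist"); cv2.imwrite("pics/w7.png",im[:,:,::-1])
E
```

```text
spin 0.2 tool cm x 0.22 y -0.08 z(down+) 14.90 | now [649.7   2.2 156. ] yaw -89.8 t 25.50 w 63.7 j6 -17 F [-0.4 -0.8 -0.3]
```

View pics/w7.png

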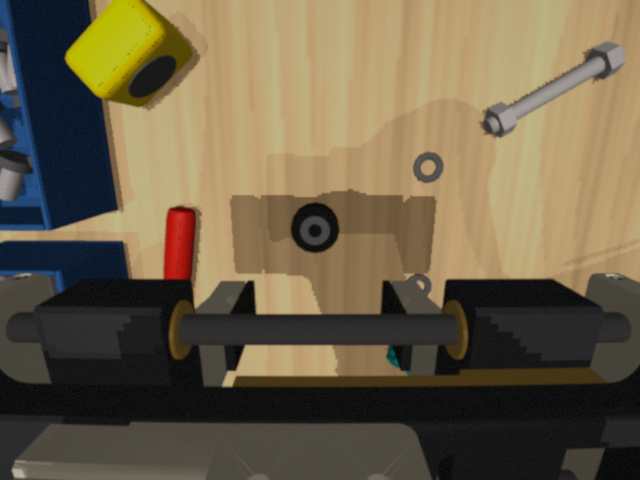

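The hub is at (315,230), so I'll cast it at z = 24 mm.

Run:
```python
from h import *
s=r.get_state()
print(cast("wrist",[[315,230]],.024,s),cast("top",[[302.6,182.6]],.024))
```

```text
[[ 0.65191688 -0.00275731]] [[ 6.50286707e-01 -4.00487290e-04]]
```

>>> servo_tool(steps=[[6.4, 0.2, 0, 3, 0], [6.4, 0, 0, 4, 0], [6.4, 0, 0, 3, 0], [6.4, 0, 0, 2, 0], [6.4, 0, 0, 0, 0]])

```text
time_s: 26.18
tcp_pos: [0.6478, -0.0038, 0.035]
eef_rot: [179.8, -0.1, -90.1]
contact_force: [0.8, -0.3, 0.2]
gripper_width: 0.0642
```

```bash
python3 go.py 650.5 0 7 -90
```

```text
spin -0.1 tool cm x -0.38 y -0.27 z(down+) 2.80 | now [647.8  -3.8  35. ] yaw -90.1 t 26.18 w 64.2 j6 -17 F [ 0.8 -0.3  0.2]
```

>>> servo_tool(steps=[[6.4, 0, -0.1, 1.4, 0], [6.4, 0, 0, 1.2, 0], [6.4, 0, 0, 0, 0]])

```text
time_s: 26.55
tcp_pos: [0.6498, -0.0027, 0.0101]
eef_rot: [179.9, -0.0, -90.0]
contact_force: [-0.7, 0.2, -0.0]
gripper_width: 0.0639
```

```bash
python3 go.py 651 -1.5 7 -90
```

```text
spin 0.0 tool cm x -0.12 y -0.12 z(down+) 0.31 | now [649.8  -2.7  10.1] yaw -90.0 t 26.55 w 63.9 j6 -17 F [-0.7  0.2 -0. ]
```

>>> servo_tool(steps=[[6, -0.1, -0.1, 0.2, 0], [4, 0, 0, 0, 0], [3.8, 0, 0, 0, 0], [3.8, 0, 0, 0, 0], [3.8, 0, 0, 0, 0], [3.8, 0, 0, 0, 0]])

```text
time_s: 27.3
tcp_pos: [0.6518, -0.0013, 0.0094]
eef_rot: [-180.0, 0.0, -90.0]
contact_force: [0.1, 1.7, 2.8]
gripper_width: 0.0429
```

>>> servo_tool(steps=[[3.8, 0, 0, -1, 0], [3.8, 0, 0, -3, 0], [3.8, 0, 0, -5, 0], [3.8, -3.2, 2.3, 0, 0], [3.8, -3.2, 2.3, 0, 0], [3.8, -3.2, 2.3, 0, 0], [3.8, -3.2, 2.3, 0, 0], [3.8, -3.2, 2.3, 0, 0]])

```text
time_s: 28.3
tcp_pos: [0.5356, 0.1593, 0.0996]
eef_rot: [-180.0, 0.0, -90.0]
contact_force: [-0.2, 0.7, -1.0]
gripper_width: 0.043
```

>>> servo_tool(steps=[[3.8, -3.2, 2.3, 0, 0], [3.8, -3.2, 2.3, 0, 0], [3.8, -3.2, 2.3, 0, 0], [3.8, -3.2, 2.3, 0, 0], [3.8, -2.8, 2.1, 0, 0], [3.8, 0, 0, 0, 0]])

```text
time_s: 29.05
tcp_pos: [0.4224, 0.316, 0.0996]
eef_rot: [-180.0, 0.0, -89.8]
contact_force: [0.1, -0.2, -0.8]
gripper_width: 0.0428
```

```bash
python3 go.py 423.5 314.5 18 -90;  python3 - <<'E'
from h import *
s=r.get_state(); im=r.capture("wrist"); cv2.imwrite("pics/w8.png",im[:,:,::-1])
E
```

```text
spin 0.2 tool cm x 0.15 y -0.11 z(down+) 8.16 | now [422.4 316.   99.6] yaw -89.8 t 29.05 w 42.8 j6 -58 F [ 0.1 -0.2 -0.8]
```

View pics/w8.png

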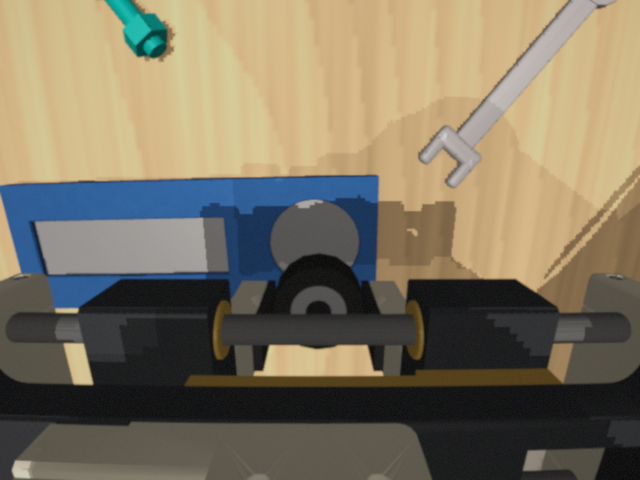

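The wheel is above the round pocket, centred at about (315,240) in the picture. Lowering.

>>> servo_tool(steps=[[3.8, 0.1, -0.1, 2.5, 0], [3.8, 0, 0, 2.5, 0], [3.8, 0, 0, 2, 0], [3.8, 0, 0, 0.6, 0], [3.8, 0, 0, 0.2, 0], [3.8, 0, 0, 0, 0]])

```text
time_s: 29.85
tcp_pos: [0.4248, 0.3136, 0.0217]
eef_rot: [-180.0, 0.0, -90.0]
contact_force: [0.5, -0.2, -0.5]
gripper_width: 0.0427
```

>>> servo_tool(steps=[[3.8, 0, 0, 0.15, 0], [3.8, 0, 0, 0, 0]])

```text
time_s: 30.1
tcp_pos: [0.4245, 0.3136, 0.0199]
eef_rot: [-180.0, 0.0, -90.0]
contact_force: [-0.3, 0.3, -1.3]
gripper_width: 0.043
```

>>> servo_tool(steps=[[3.8, 0, 0, 0.15, 0], [3.8, 0, 0, 0.05, 0], [3.8, 0, 0, 0, 0]])

```text
time_s: 30.48
tcp_pos: [0.4245, 0.3136, 0.0183]
eef_rot: [-180.0, 0.0, -89.9]
contact_force: [-1.7, -0.3, 8.2]
gripper_width: 0.0429
```

>>> servo_tool(steps=[[5.5, 0, 0, 0, 0], [5.5, 0, 0, 0, 0], [5.5, 0, 0, -2, 0], [5.5, 0, 0, -4, 0], [5.5, 0, 0, -4, 10], [5.5, 0, 0, -4, 10], [5.5, 0, 0, 0, 10], [5.5, 0, 0, 0, 10]])

```text
time_s: 31.48
tcp_pos: [0.4244, 0.3136, 0.1581]
eef_rot: [180.0, 0.1, -130.3]
contact_force: [-0.7, -0.5, -0.5]
gripper_width: 0.0552
```

>>> servo_tool(steps=[[5.5, 0, 0, 0, 10], [5.5, 0, 0, 0, 9.5], [5.5, 0, 0, 0, 0]])

```text
time_s: 31.85
tcp_pos: [0.4243, 0.3133, 0.1574]
eef_rot: [-180.0, -0.0, -149.4]
contact_force: [-0.3, -0.3, 0.4]
gripper_width: 0.0552
```

```bash
python3 go.py 451 -119.5 150 -149.4
```

```text
spin -0.0 tool cm x 19.74 y -38.62 z(down+) 0.74 | now [424.3 313.3 157.4] yaw -149.4 t 31.85 w 55.2 j6 -117 F [-0.3 -0.3  0.4]
```

>>> servo_tool(steps=[[5.5, 1.8, -3.5, 0, 0], [5.5, 1.8, -3.5, 0, 0], [5.5, 1.8, -3.5, 0, 0], [5.5, 1.8, -3.5, 0, 0], [5.5, 1.8, -3.5, 0, 0], [5.5, 1.8, -3.5, 0, 0], [5.5, 1.8, -3.5, 0, 0], [5.5, 1.8, -3.5, 0, 0]])

```text
time_s: 32.85
tcp_pos: [0.4425, -0.0022, 0.1577]
eef_rot: [-180.0, 0.0, -149.2]
contact_force: [1.0, 0.0, -0.3]
gripper_width: 0.0552
```

>>> servo_tool(steps=[[5.5, 1.8, -3.5, 0, 0], [5.5, 1.8, -3.5, 0, 0], [5.5, 1.7, -3.6, 0, 0], [5.5, 0, 0, 0, 0]])

```text
time_s: 33.35
tcp_pos: [0.4506, -0.1211, 0.1573]
eef_rot: [180.0, -0.0, -149.4]
contact_force: [-0.5, 0.0, 0.8]
gripper_width: 0.0553
```

```bash
python3 go.py 451 -119.5 7 -149.4;  python3 - <<'E'
from h import *
s=r.get_state(); im=r.capture("wrist"); cv2.imwrite("pics/w9.png",im[:,:,::-1])
E
```

```text
spin -0.0 tool cm x -0.11 y 0.12 z(down+) 15.03 | now [ 450.6 -121.1  157.3] yaw -149.4 t 33.35 w 55.3 j6 -69 F [-0.5  0.   0.8]
```

View pics/w9.png

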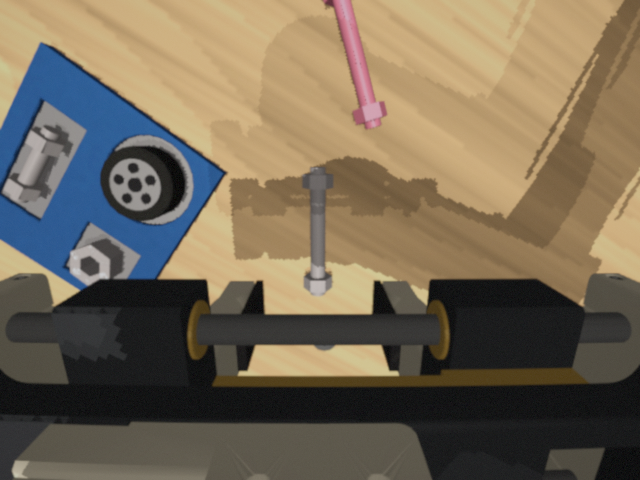

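The steel stud runs from (317,168) to (318,294), aligned with the tool. The nut also sits in its pocket.

Run:
```python
from h import *
s=r.get_state()
P=cast("wrist",[[317,168],[318,295]],.012,s)*1000;print(P.mean(0),np.linalg.norm(P[0]-P[1]))
```

```text
[ 454.14603409 -118.18456944] 120.60982819304726
```

>>> servo_tool(steps=[[5.5, 0, 0, 3, 0], [5.5, 0, 0, 4, 0], [5.5, 0, 0, 3, 0], [5.5, 0, 0, 2, 0], [5.5, 0, 0, 1.5, 0], [5.5, 0, 0, 1, 0], [5.5, 0, 0, 0.3, 0], [5.5, 0, 0, 0, 0]])

```text
time_s: 34.4
tcp_pos: [0.4511, -0.1189, 0.0098]
eef_rot: [-180.0, 0.0, -149.4]
contact_force: [1.2, 0.3, 0.1]
gripper_width: 0.055
```

```bash
python3 go.py 450.5 -120 7 -149.4
```

```text
spin -0.0 tool cm x 0.10 y -0.07 z(down+) 0.28 | now [ 451.1 -118.9    9.8] yaw -149.4 t 34.40 w 55.0 j6 -69 F [1.2 0.3 0.1]
```

>>> servo_tool(steps=[[4, 0, 0, 0.25, 0], [2, 0, 0, 0, 0], [0.8, 0, 0, 0, 0], [0.8, 0, 0, 0, 0], [0.8, 0, 0, 0, 0], [0.8, 0, 0, 0, 0], [0.8, 0, 0, 0, 0], [0.8, 0, 0, 0, 0]])

```text
time_s: 35.4
tcp_pos: [0.451, -0.1192, 0.0072]
eef_rot: [-180.0, 0.0, -149.5]
contact_force: [0.9, -1.6, 2.1]
gripper_width: 0.0129
```

>>> servo_tool(steps=[[0.8, 0, 0, -1, 0], [0.8, 0, 0, -3, 0], [0.8, 0, 0, -4, 9.7], [0.8, 0, 0, -4, 9.7], [0.8, 0, 0, 0, 9.7], [0.8, 0, 0, 0, 0]])

```text
time_s: 36.15
tcp_pos: [0.4504, -0.119, 0.1276]
eef_rot: [180.0, 0.0, -178.5]
contact_force: [-1.2, -0.2, -1.6]
gripper_width: 0.0123
```

```bash
python3 go.py 564.7 317.5 16 -178.6
```

```text
spin 0.1 tool cm x -12.49 y 43.36 z(down+) 11.16 | now [ 450.4 -119.   127.6] yaw -178.5 t 36.15 w 12.3 j6 -98 F [-1.2 -0.2 -1.6]
```

>>> servo_tool(steps=[[0.8, -1, 3.6, 0, 0], [0.8, -1, 3.6, 0, 0], [0.8, -1, 3.6, 0, 0], [0.8, -1, 3.6, 0, 0], [0.8, -1, 3.6, 0, 0], [0.8, -1, 3.6, 0, 0], [0.8, -1, 3.6, 0, 0], [0.8, -1, 3.6, 0, 0]])

```text
time_s: 37.15
tcp_pos: [0.523, 0.1716, 0.1262]
eef_rot: [-179.9, -0.1, -178.3]
contact_force: [0.2, 0.1, -1.5]
gripper_width: 0.0125
```

>>> servo_tool(steps=[[0.8, -1.1, 3.6, 0, 0], [0.8, -1.1, 3.6, 0, 0], [0.8, -1.1, 3.6, 0, 0], [0.8, -1.1, 3.6, 0, 0], [0.8, 0, 0, 2, 0], [0.8, 0, 0, 2, 0], [0.8, 0, 0, 0, 0]])

```text
time_s: 38.02
tcp_pos: [0.5623, 0.3146, 0.0844]
eef_rot: [-179.8, -0.3, -178.4]
contact_force: [0.1, -0.0, -1.2]
gripper_width: 0.0129
```

```bash
python3 go.py 564.7 317.5 16 -178.6;  python3 - <<'E'
from h import *
s=r.get_state(); im=r.capture("wrist"); cv2.imwrite("pics/w10.png",im[:,:,::-1])
E
```

```text
spin 0.2 tool cm x -0.24 y 0.28 z(down+) 6.84 | now [562.3 314.6  84.4] yaw -178.4 t 38.02 w 12.9 j6 -135 F [ 0.1 -0.  -1.2]
```

View pics/w10.png

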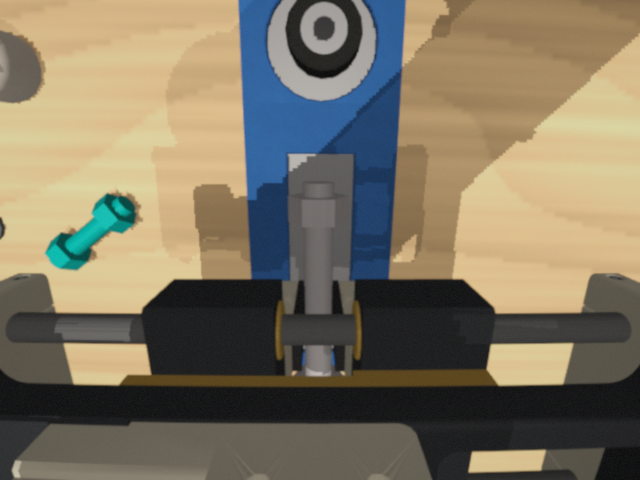

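The slot, at about x = 321, is almost under the stud at about 318. I'll apply the small shift and lower it. The small wheel is in its pocket.

>>> servo_tool(steps=[[0.8, -0.1, 0.15, 2.5, 0], [0.8, 0, 0, 2.5, 0], [0.8, 0, 0, 1, 0], [0.8, 0, 0, 0.3, 0], [0.8, 0, 0, 0.2, 0], [0.8, 0, 0, 0, 0]])

```text
time_s: 38.83
tcp_pos: [0.5653, 0.3176, 0.0228]
eef_rot: [180.0, 0.0, -178.5]
contact_force: [0.7, 0.9, -0.8]
gripper_width: 0.0127
```

```bash
python3 go.py 564.7 317.5 16 -178.6
```

```text
spin 0.1 tool cm x 0.06 y -0.01 z(down+) 0.68 | now [565.3 317.6  22.8] yaw -178.5 t 38.83 w 12.7 j6 -135 F [ 0.7  0.9 -0.8]
```

>>> servo_tool(steps=[[0.8, 0, 0, 0.3, 0], [0.8, 0, 0, 0.2, 0], [0.8, 0, 0, 0.15, 0], [0.8, 0, 0, 0, 0]])

```text
time_s: 39.33
tcp_pos: [0.5649, 0.3173, 0.0163]
eef_rot: [-180.0, 0.0, -178.5]
contact_force: [-2.2, -1.1, 4.8]
gripper_width: 0.0128
```

>>> servo_tool(steps=[[3, 0, 0, 0, 0], [3, 0, 0, 0, 0], [3, 0, 0, -2, 0], [3, 0, 0, -4, 0], [3, 0, 0, -5, 0], [3, 0, 0, -5, 0], [3, 0, -4, 0, 0], [3, 0, -4, 0, 0]])

```text
time_s: 40.33
tcp_pos: [0.567, 0.237, 0.1762]
eef_rot: [179.9, 0.1, -178.5]
contact_force: [0.9, 0.6, -0.9]
gripper_width: 0.0305
```

>>> servo_tool(steps=[[3, 0, -4, 0, 0], [3, 0, -4, 0, 0], [3, 0, -4, 0, 0], [3, 0, -4, 0, 0], [3, 0, -4, 0, 0], [3, 0, -4, 0, 0], [3, 0, 0, 0, 0]])

```text
time_s: 41.2
tcp_pos: [0.5727, -0.0048, 0.1755]
eef_rot: [-180.0, -0.0, -178.7]
contact_force: [0.2, -0.3, -0.1]
gripper_width: 0.0298
```

Run:
```python
from h import *
a=r.capture("top")[:,:,::-1]; b=r.capture("scene")[:,:,::-1]
cv2.imwrite("pics/t11.png",a); cv2.imwrite("pics/s11.png",cv2.resize(b[150:390,120:490],None,fx=2.1,fy=2.1))
print(r.get_state()["time_s"])
```

```text
41.3
```

View pics/t11.png

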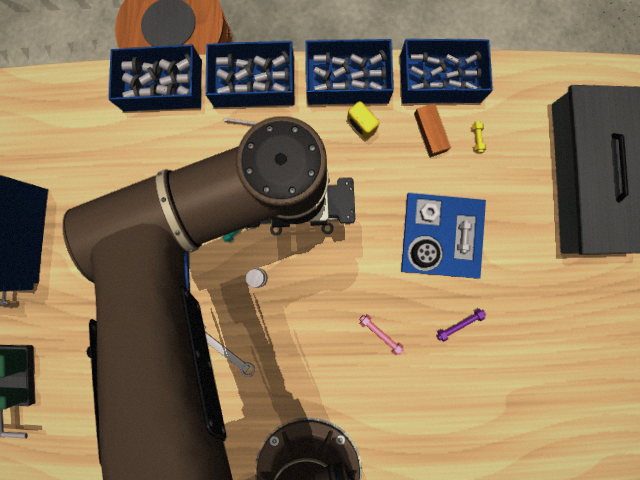

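View pics/s11.png

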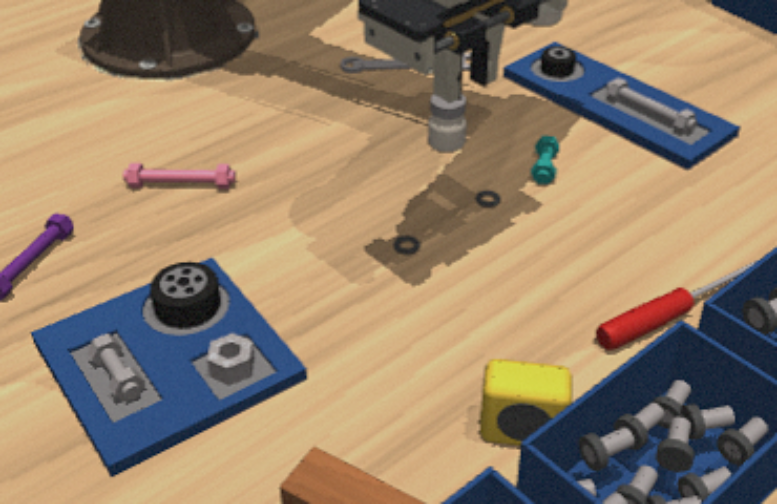

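All five parts are in their pockets. In the top view the wheel is at (426,252), the nut at (429,211) and the short stud at (465,236). The scene view shows the small wheel and the long stud in the long tray. The jar still stands at about (257,278).

```bash
python3 -c "
from plant import r
print(r.close_job())"
```

```text
the job is handed in; nothing more can be done
None
```

Both kits are made up and the job is handed in at about 41 s of the 128 s allowed.

- **Square tray:** the big wheel, short steel stud and hex nut are in their pockets.
- **Long tray:** the small wheel and long steel stud are in their pockets.
- **Jar and look-alikes:** in the last pictures the jar stands at the same pixel as at the start, and I did not reach for the coloured look-alikes.

- **Last checks:** the final top and scene pictures show all parts of the square tray lying flat. The arm hid the long tray from the top camera, so I checked its two parts only in the scene and wrist pictures.
- **Contact on placing:** each part showed a small upward contact force (2–8 N) at the floor height before release.
- **Disagreements:** positions from the top and wrist cameras differed by 2–3 mm, well within the pocket clearances. No check failed.

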